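# Roll a glass rod into the vee cradle and clamp it

### The arm

A 7-joint arm with a two-finger parallel gripper is mounted at the origin on the work surface. World frame = base frame: x ahead of the robot, y to its left, z up, the work surface at z = 0. Lengths are in m, angles in rad, forces in N, time in s.
With the tool pointing down it reaches from about 0.4 to 0.875 m from the base axis. Payload 19.3 kg.
Tool frame: the origin (TCP) lies between the finger pads; the fingertips stand 19 mm ahead of it and the grasp point (between the pads) is the TCP; z points along the fingers, y is the direction in which the jaws open and shut (so a half turn about z gives the same grasp; the last joint's range is limited). The gripper opens to 85 mm and grips with 20 to 120 N. Pads are 22 mm wide; open, the fingers measure 114 mm over their backs; the gripper's body (76 mm by 85 mm) begins 54 mm behind the grasp point. The pads swing forward as they close: fully open they stand 13 mm farther back than shut.
Start: joints at [1.111, 0.521, -0.036, 1.599, 0.021, 1.021, -0.113], TCP at [0.237, -0.578, 0.25] pointing down, gripper open.
Joint ranges: [-2.91, 2.91], [-0.3, 2.13], [-1.5, 1.42], [0.17, 2.43], [-1.26, 4.41], [0.16, 1.93], [-2.52, 2.52]. Speed limits (rad/s): [1.89, 1.89, 2.39, 2.39, 3.01, 3.01, 3.01].

### API

Orientations are given as a unit quaternion [x, y, z, w].
In Python, from workcell import ctrl gives the robot as it stands. The module is installed in compiled form; this text tells all that it offers.
- The arm moves only by the tool play_rows, never from a script. Its arguments are lists of equal length, an entry for each row: "dp": the shift along the tool's x, y, z in mm, a list of three; "rotation": the turn, a rotation vector about the tool's x, y, z in degrees, a list of three. In form: {"dp": [[dx, dy, dz], ...], "rotation": [[rx, ry, rz], ...]}. A call has 1 to 12 rows; each row is the pose to reach, as a shift and turn from the pose commanded when the call began, along the tool's axes at that moment; what a row does not reach only later rows make up. A row lasts 1/12 s, in which the tool goes at most 41.7 mm and 7.16 degrees, less where a joint would pass 70% of its speed; a pose out of reach is approached as far as the arm can. A call with a gripper value outside its range is refused whole. "fingers" is the closure, from 0 (fully open) to 1 (shut), set as the call begins (left out, the last holds). The fingers move at their own pace and stop on an object; the grip force is fixed at half the most. Time passes only in rows, so rows that repeat a pose let the fingers close. It gives the time, the measured TCP pose, the force and the opening at its end, in the units of the state.
- ctrl.state(): the state, without advancing time (a new reading comes with each control period).
- ctrl.camera(name): name is "scene" or "side" or "wrist"; returns a dict with "img" (400x640x3 uint8, blue, green, red), "mtx" (3x3 intrinsics, pixels), "camera_from_world" (4x4, takes a point from world to camera coordinates); the wrist camera has in their place "hand_eye" (4x4, takes a point from camera to tool coordinates, whose origin is the TCP and whose axes are the flange's). Camera axes: x right, y down, z forward; pixel columns grow to the right and rows downward; lengths in m; the calibration is good to about 2 mm. A picture is of the moment at which its call begins: read the wrist's pose just before it. There is no depth.
- ctrl.hand_in(): hands the job in, once; it reports no verdict.
The state is a dict: "clock": time; "qpos": joint angles; "joint_vel": joint speeds; "joint_torque": joint torques, N m; "tcp_pos": TCP position; "orientation": TCP orientation; "force": force on the tool from outside, world axes, zero at the start; "ft_torque": the same for the moment, N m; "gripper_width": opening from 0.0 (shut) to 1.0 (fully open).
Only numpy, scipy, OpenCV 4.12 (cv2) and the standard library are available. Lean on these libraries where they do the work, as an engineer would, in place of code of your own. Each camera call takes 0.05 s, during which the arm holds its last target.

### The job

Without gripping or lifting it, gently roll the glass rod from the ledge over the low lip into the vee cradle and let go, so that it settles and centres itself. Then slide the clamp carriage along its brass rail until its wedge shoe holds the rod with a light, firm squeeze of about 10 N (the glass chips at twice that), and leave it clamped. Leave everything else on the bench alone.

Things in the scene. Friction and masses are not known exactly. Their poses are not given: they have to be found in the camera images.
- cradle: Fixed fixture on a grey base 235 x 285 x 12 mm. Frame: origin on the bench under the vee's middle, y along the vee, x across it and away from the loading ledge, z up. 90 degree vee (faces at 45 degrees), bottom line at x = 0, z = 20 mm, from y = -80 to 80 mm; near face ends at x = -18, z = 38 mm at the ledge, far face rises to x = 30, z = 50 mm.
- seat (a point): Where the rod's centre line must come to rest: above the vee's bottom line, mid-length (cradle x = 0, y = 0, z = 48.3 mm). The rod finds it by itself once it is in the vee and let go.
- lip (a point): Middle of the top of the rounded lip, 1.5 mm high, that the rod must roll over (cradle x = -21.5, z = 39.5 mm). The flat ledge, top at z = 38 mm, runs from the vee's near edge back to x = -115 mm, y = -80 to 80 mm, with a like lip at x = -111 mm.
- rod: Solid greenish glass rod, 40 mm diameter, 110 mm long, 0.3 to 0.5 kg, lying on the ledge about parallel to the vee, free to roll, centre z = 58 mm. Origin at its centre, its y axis is its length; x and z turn as it rolls. Fragile: keep pushes well under 15 N. A finger pushing level rubs on the turning rod and can jam it at the lip; one that rises as fast as it advances rolls it over with a few N.
- rail: Brass rail beyond the vee, parallel to it, centre line at cradle x = 78 mm; its frame is the cradle's. On it rides the clamp carriage: block 44 x 44 mm, top z = 110 mm, with an arm over the vee line. Under the arm's end hangs the clamp shoe, a slippery white plate 26 x 60 mm sloping 12 degrees, high at its +y end: moved to +y it wedges down on the top of the rod's -y end.
- carriage (a joint): Travel of the carriage to cradle +y, 0 to 0.150 m; block, knob and shoe middle lie at y = -0.150 + value. Friction about 4 N; it stays where left, squeeze kept. The shoe is padded, about 3 N squeeze per mm of travel, and hangs at an unknown height: it first touches with its middle within 12 mm either way of the rod's -y end. Feel it: each 1 N push beyond the 4 N adds about 2.3 N squeeze.
- knob (a point): Middle of the top of the carriage's steel knob: upright pin 20 mm diameter, standing 42 mm above the block (z = 110 to 152 mm) at cradle x = 80 mm. Push it from the side or pinch it from above.
- prism: Bystander, to be left alone: a clear three-sided glass prism sample standing on end. Origin at its underside.
- pot: Bystander, to be left alone: small open orange clay polishing pot, 52 mm wide, 48 mm tall, standing on the cradle's base plate beside the ledge. Origin at its underside.
- wick: Bystander, to be left alone: turned nickel lamp wick holder, 48 mm foot, 70 mm tall. Origin at its underside.
- square: Bystander, to be left alone: steel square lying flat, 150 mm blade. Origin at its underside.
- float: Bystander, to be left alone: green glass ball float, 80 mm, on its cork ring. Origin at its underside.
- jar: Bystander, to be left alone: small amber glass jar with black lid, 56 mm wide, 75 mm tall. Origin at its underside.
Things that resemble listed ones, but are neither listed nor needed, are in the scene too. What is shaped like the rod but pink or red is not meant.

How it is judged:
On the way:
1. the rod lies settled and centred in the vee, touched by neither the fingers nor the clamp (x of rod in the frame of cradle between -0.004 and 0.004 m and z of rod in the frame of cradle between 0.0445 and 0.0515 m and y of rod in the frame of cradle between -0.025 and 0.035 m and angle between the y axis of rod and the y axis of cradle, either way round below 0.05 rad and linear speed of rod below 0.01 m/s and contact force between each of the fingers, rail and rod below 0.1 N), for 0.3 s.
At the end, for the whole second after the job is handed in: The rod rests in the vee (axis within 4 mm of the vee's seat line across, 3.5 mm in height, parallel within 0.05 rad, its centre between y = -25 and 35 mm in the cradle frame), at rest, held by the clamp shoe with 5 to 18 N; the hand is clear (x of rod in the frame of cradle between -0.004 and 0.004 m and z of rod in the frame of cradle between 0.0445 and 0.0515 m and y of rod in the frame of cradle between -0.025 and 0.035 m and angle between the y axis of rod and the y axis of cradle, either way round below 0.05 rad and linear speed of rod below 0.01 m/s and contact force between rail and rod between 5 and 18 N); the robot touches nothing.
It fails at once if the clamp squeezes the glass rod with more than 20 N (contact force between rail and rod above 20 N).
It fails at once if the fingers press the glass rod with more than 15 N (gripping it does) (contact force between the fingers and rod above 15 N).
It fails at once if the rod is lifted: its centre more than 72 mm above the bench (height (world z) of rod above 0.072 m).
It fails at once if the rod is thrown: faster than 0.6 m/s (linear speed of rod above 0.6 m/s).
It fails at once if a bystander is moved by more than 15 mm (distance of any of prism, pot, wick, square, float, jar from where it was at the start of the episode above 0.015 m).
It also fails if it takes over 64 s, if anything falls off the work surface, if the arm or the gripper's body presses on something with over 40 N, if the wrist force passes 120 N, or if a joint passes its speed limit or range.

## Working session

There is one attempt and no reset: what is moved stays moved. The work goes in short steps, Python scripts to look and compute and a tool call to move; the robot and the scene stay as the last step left them, time stands still between calls to the robot, and variables do not carry over. Pictures are saved under pics/ and viewed, and the job is handed in when it is done.

Besides the shell and the picture viewer there is one more tool, called after "Emit:" by a JSON object that holds its "fn" and its "kwargs", one argument or row to a line. play_rows: Moves the arm, as the interface text tells. Its arguments: {"type":"object","properties":{"dp":{"type":"array","items":{"type":"array","items":{"type":"number"}}},"rotation":{"type":"array","items":{"type":"array","items":{"type":"number"}}},"fingers":{"type":"number"}},"required":["dp","rotation"]}

```bash
mkdir -p pics; python3 - <<'E'
from workcell import ctrl
import cv2
s=ctrl.state();print({k:(v if not hasattr(v,'round') else v) for k,v in s.items()})
for n in("scene","side","wrist"):
    c=ctrl.camera(n);cv2.imwrite(f"pics/{n}0.png",c["img"])
    print(n,c["mtx"].tolist() if hasattr(c["mtx"],'tolist') else c["mtx"]); print(c.get("camera_from_world",c.get("hand_eye")))
E
```

```text
{'clock': 0.0, 'qpos': array([ 1.11079149,  0.52202325, -0.03632116,  1.59998094,  0.02120759,
        1.02111358, -0.11278443]), 'joint_vel': array([-5.47228101e-05, -1.69833167e-03,  1.98370367e-03, -1.09896059e-03,
        3.28420819e-04,  4.68147638e-04, -8.07291671e-04]), 'joint_torque': array([ 4.99409780e-04, -9.27107263e+01,  1.98018260e+00, -3.69946754e+01,
        1.80492376e-02,  8.05686781e-03,  5.52433073e-05]), 'tcp_pos': array([ 0.23734983, -0.57784388,  0.24972973]), 'orientation': array([ 9.81066058e-01,  1.93672572e-01, -1.54644394e-04, -5.48564657e-04]), 'force': array([-0.21869432,  0.58086341,  0.42257066]), 'ft_torque': array([-0.00178795,  0.01025907, -0.00674115]), 'gripper_width': 1.0006342625266826}
scene [[488.2486081909553, 0.0, 315.0292743580041], [0.0, 488.2486081909553, 195.51093575351274], [0.0, 0.0, 1.0]]
[[ 0.6076365   0.79414839  0.01030642 -0.32861169]
 [ 0.64159004 -0.48317621 -0.59573734 -0.2555788 ]
 [-0.46812403  0.36860425 -0.80311319  1.87792722]
 [ 0.          0.          0.          1.        ]]
side [[390.3751293368015, 0.0, 317.6989183747916], [0.0, 390.3751293368015, 205.24122522812257], [0.0, 0.0, 1.0]]
[[-0.92093461 -0.38962005  0.00869839  0.47712533]
 [-0.23647637  0.54093336 -0.80713693  0.19351596]
 [ 0.30977148 -0.7453773  -0.59030019  0.93106411]
 [ 0.          0.          0.          1.        ]]
wrist [[287.7814445977182, 0.0, 316.49961766564485], [0.0, 287.7814445977182, 205.55350800373375], [0.0, 0.0, 1.0]]
[[-5.43306332e-04 -9.48710332e-01 -3.16146187e-01  8.11589681e-02]
 [ 9.99999833e-01 -4.53245859e-04 -3.58401325e-04  4.11143926e-04]
 [ 1.96727090e-04 -3.16146329e-01  9.48710419e-01 -1.25147447e-01]
 [ 0.00000000e+00  0.00000000e+00  0.00000000e+00  1.00000000e+00]]
```

View pics/scene0.png

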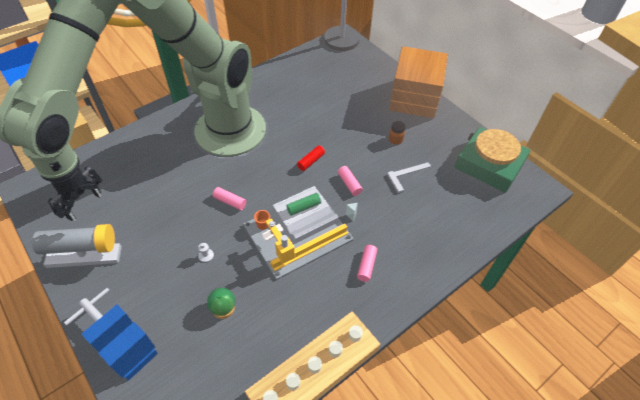

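View pics/side0.png

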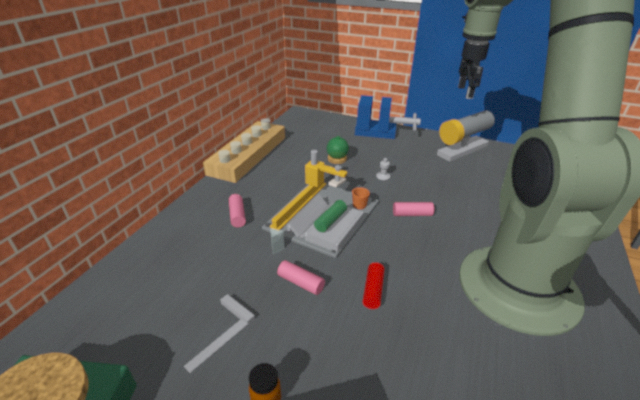

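View pics/wrist0.png

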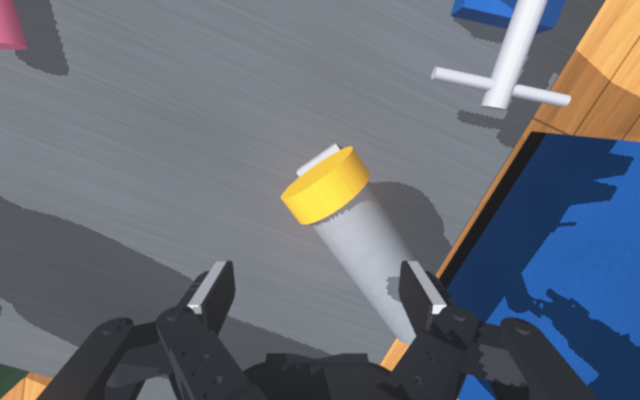

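The scene shows the green rod on the grey ledge at about (304,203). The look-alikes are pink rods at (229,198), (350,180) and (368,262) and a red one at (311,157). Only the green one lies on the ledge, so it is the rod. Next I enlarge the views.

```bash
python3 - <<'E'
import cv2
a=cv2.imread("pics/scene0.png")[175:285,235:365];cv2.imwrite("pics/sc_crop.png",cv2.resize(a,None,fx=6,fy=5.4545,interpolation=cv2.INTER_CUBIC)) if 0 else cv2.imwrite("pics/sc_crop.png",cv2.resize(a,None,fx=5,fy=5,interpolation=cv2.INTER_CUBIC))
a=cv2.imread("pics/side0.png")[140:260,255:385];cv2.imwrite("pics/sd_crop.png",cv2.resize(a,None,fx=5,fy=5,interpolation=cv2.INTER_CUBIC))
E
```

```text
(no output)
```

View pics/sc_crop.png

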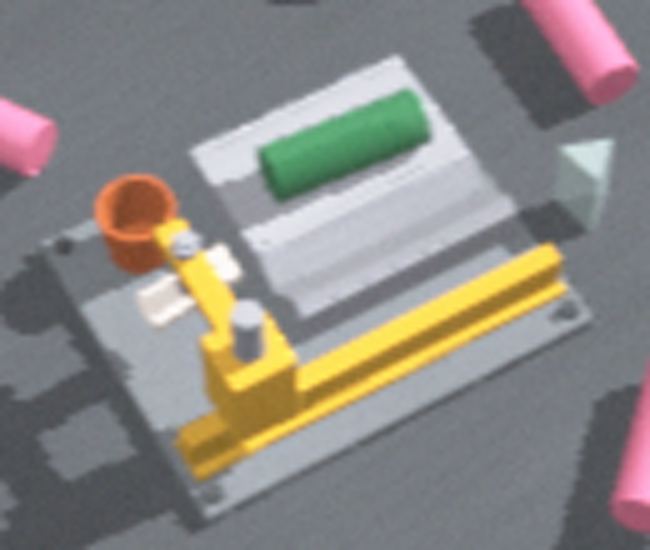

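View pics/sd_crop.png

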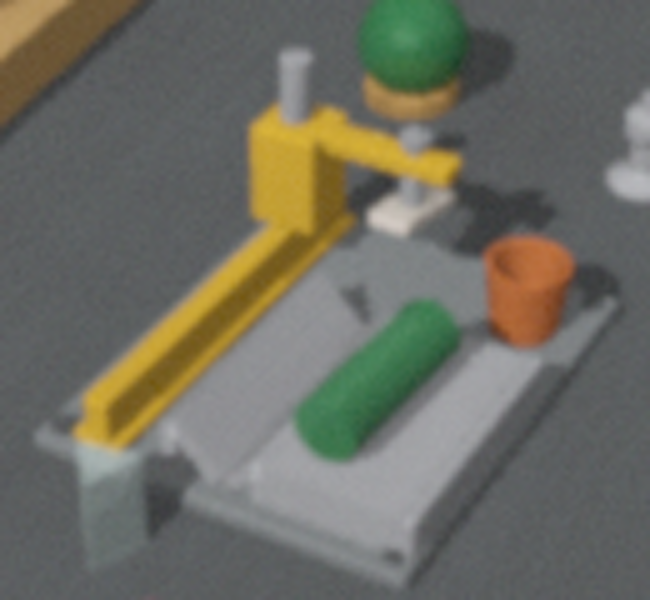

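```bash
cat > h.py <<'E'
import numpy as np, cv2
from scipy.optimize import least_squares
CAM={'scene':(np.array([[488.2486,0,315.0293],[0,488.2486,195.5109],[0,0,1]]),np.array([[0.6076365,0.79414839,0.01030642,-0.32861169],[0.64159004,-0.48317621,-0.59573734,-0.2555788],[-0.46812403,0.36860425,-0.80311319,1.87792722]])),
'side':(np.array([[390.37513,0,317.69892],[0,390.37513,205.24123],[0,0,1]]),np.array([[-0.92093461,-0.38962005,0.00869839,0.47712533],[-0.23647637,0.54093336,-0.80713693,0.19351596],[0.30977148,-0.7453773,-0.59030019,0.93106411]]))}
def proj(n,P):
    K,M=CAM[n];P=np.atleast_2d(P);q=(P@M[:,:3].T+M[:,3])@K.T;return q[:,:2]/q[:,2:]
def onz(n,uv,z):
    K,M=CAM[n];R,t=M[:,:3],M[:,3];d=R.T@np.linalg.inv(K)@np.array([*uv,1]);o=-R.T@t
    return o+d*(z-o[2])/d[2]
def c2w(p,P):
    P=np.atleast_2d(P);c,s=np.cos(p[2]),np.sin(p[2]);return np.c_[p[0]+c*P[:,0]-s*P[:,1],p[1]+s*P[:,0]+c*P[:,1],P[:,2]]
E
python3 - <<'E'
from h import *
sc=lambda u,v:(235+u/5,175+v/5); sd=lambda u,v:(255+u/5,140+v/5)
obs=[('scene',sc(190,152),(-.115,-.08,.038)),('scene',sc(400,57),(-.115,.08,.038)),('scene',sc(305,315),(.03,-.08,.05)),('scene',sc(517,212),(.03,.08,.05)),('scene',sc(248,305),None),
('side',sd(412,522),(-.115,.08,.038)),('side',sd(296,55),None),('side',sd(175,425),(.03,.08,.05)),('side',sd(322,280),(.03,-.08,.05))]
def f(p):
    return np.concatenate([(proj(n,c2w(p,P if P else (.08,-.15+p[3],.152)))-np.array(uv)).ravel() for n,uv,P in obs])
w=onz('scene',sc(400,200),.04);print(w)
best=min((least_squares(f,[w[0],w[1],a,0.01],loss='soft_l1') for a in np.arange(-3,3.1,.5)),key=lambda r:r.cost)
p=best.x;print(p,f(p).reshape(-1,2).round(1).tolist())
np.save('p.npy',p)
# rod ends centre
for n,a,b in(('scene',sc(278,170),sc(415,118)),('side',sd(330,425),sd(430,325))):
    for uv in(a,b):
        q=onz(n,uv,.058);d=q[:2]-p[:2];c,s=np.cos(p[2]),np.sin(p[2]);print(n,q.round(4),'cradle',c*d[0]+s*d[1],-s*d[0]+c*d[1])
print('knob',c2w(p,(.08,-.15+p[3],.152)),'seat',c2w(p,(0,0,.0483)))
E
```

```text
[0.53666212 0.00252874 0.04      ]
[ 0.53978685 -0.01655067 -0.11683896  0.01329   ] [[-0.4, -1.2], [-1.0, -1.4], [-2.1, -3.7], [-1.6, -4.3], [-0.2, 0.6], [-1.0, 0.9], [-1.3, 0.1], [-1.9, -1.5], [-1.6, -2.0]]
scene [ 0.4798 -0.0541  0.058 ] cradle -0.05518524811690428 -0.044250645046520994
scene [0.5002 0.0426 0.058 ] cradle -0.04618771495685793 0.05418421575240963
side [0.4925 0.0396 0.058 ] cradle -0.05346679166524634 0.050211564887655685
side [ 0.4752 -0.0647  0.058 ] cradle -0.058517182785987415 -0.055350410243825185
knob [[ 0.60330468 -0.16165446  0.152     ]] seat [[ 0.53978685 -0.01655067  0.0483    ]]
```

Emit:
{"fn": "play_rows", "kwargs": {
  "dp": [
    [15,-16,0],
    [40,-43,0],
    [68,-73,0],
    [96,-103,0],
    [124,-133,0],
    [152,-163,0],
    [180,-193,0],
    [208,-223,0],
    [236,-253,0],
    [264,-283,0],
    [292,-313,0],
    [320,-343,0]
  ],
  "rotation": [
    [0,0,1],
    [0,0,3],
    [0,0,5],
    [0,0,8],
    [0,0,11],
    [0,0,14],
    [0,0,17],
    [0,0,20],
    [0,0,23],
    [0,0,26],
    [0,0,28],
    [0,0,29]
  ]
}}

```text
clock: 1.15
tcp_pos: [0.4033, -0.1373, 0.2505]
orientation: [0.998, -0.059, 0.0, 0.0]
force: [1.6, -0.2, -0.9]
gripper_width: 0.999
```

```bash
cat >> h.py <<'E'
from scipy.spatial.transform import Rotation as Ro
def delta(s,tw,yaw=None):
    R=Ro.from_quat(s['orientation']); return (R.inv().apply(np.array(tw)-s['tcp_pos'])*1000).round(1)
E
python3 - <<'E'
from h import *
from workcell import ctrl
s=ctrl.state();print(s['clock'],s['tcp_pos'],s['force'],s['gripper_width'],delta(s,(.45,-.01,.25)))
R=Ro.from_quat(s['orientation']);x=R.apply([1,0,0]);print(x)
E
```

```text
1.15 [ 0.40329809 -0.13730607  0.25046715] [ 1.58119154 -0.20809771 -0.87414263] 0.998894209591087 [  31.3 -131.9    0.5]
[ 9.92952466e-01 -1.18512853e-01  3.22813118e-04]
```

Emit:
{"fn": "play_rows", "kwargs": {
  "dp": [
    [10,-25,0],
    [20,-60,0],
    [30,-90,-10],
    [40,-115,-20],
    [40,-120,-20],
    [40,-120,-20],
    [40,-120,-20]
  ],
  "rotation": [
    [0,0,0],
    [0,0,0],
    [0,0,0],
    [0,0,0],
    [0,0,0],
    [0,0,0],
    [0,0,0]
  ],
  "fingers": 0.5
}}

```text
clock: 1.73
tcp_pos: [0.4563, -0.0252, 0.2699]
orientation: [0.998, -0.058, -0.0, 0.0]
force: [0.4, -0.6, -0.1]
gripper_width: 0.505
```

```bash
cat >> h.py <<'E'
KW=np.array([[287.78144,0,316.49962],[0,287.78144,205.55351],[0,0,1]])
HE=np.array([[-5.43306332e-04,-9.48710332e-01,-3.16146187e-01,8.11589681e-02],[9.99999833e-01,-4.53245859e-04,-3.58401325e-04,4.11143926e-04],[1.96727090e-04,-3.16146329e-01,9.48710419e-01,-1.25147447e-01],[0,0,0,1]])
def addw(n,s):
    T=np.eye(4);T[:3,:3]=Ro.from_quat(s['orientation']).as_matrix();T[:3,3]=s['tcp_pos'];CAM[n]=(KW,np.linalg.inv(T@HE)[:3])
def snap(n):
    from workcell import ctrl
    s=ctrl.state();c=ctrl.camera('wrist');cv2.imwrite(f'pics/{n}.png',c['img']);np.save(f'{n}.npy',np.r_[s['tcp_pos'],s['orientation']]);return s,c['img']
def loadw(n):
    a=np.load(f'{n}.npy');addw(n,dict(tcp_pos=a[:3],orientation=a[3:]))
def w2c(p,q):
    d=np.array(q)[:2]-p[:2];c,s=np.cos(p[2]),np.sin(p[2]);return np.array([c*d[0]+s*d[1],-s*d[0]+c*d[1]])
E
python3 - <<'E'
from h import *
s,i=snap('w1');print(s['clock'],s['tcp_pos'],s['orientation'],s['force'],s['gripper_width'])
E
```

```text
1.7333 [ 0.45634199 -0.02522092  0.26993083] [ 9.98311252e-01 -5.80901677e-02 -3.84490381e-04  1.70289871e-04] [ 0.38476297 -0.57105257 -0.12217574] 0.5048919549053371
```

View pics/w1.png

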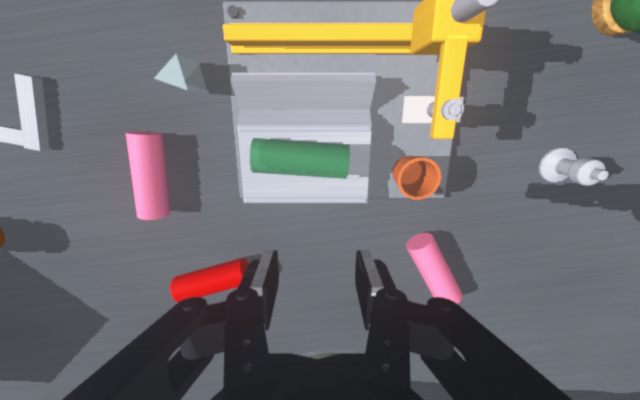

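```bash
python3 - <<'E'
import cv2
a=cv2.imread("pics/w1.png")[60:210,225:385];cv2.imwrite("pics/w1c.png",cv2.resize(a,None,fx=4,fy=4,interpolation=cv2.INTER_CUBIC))
E
```

```text
(no output)
```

View pics/w1c.png

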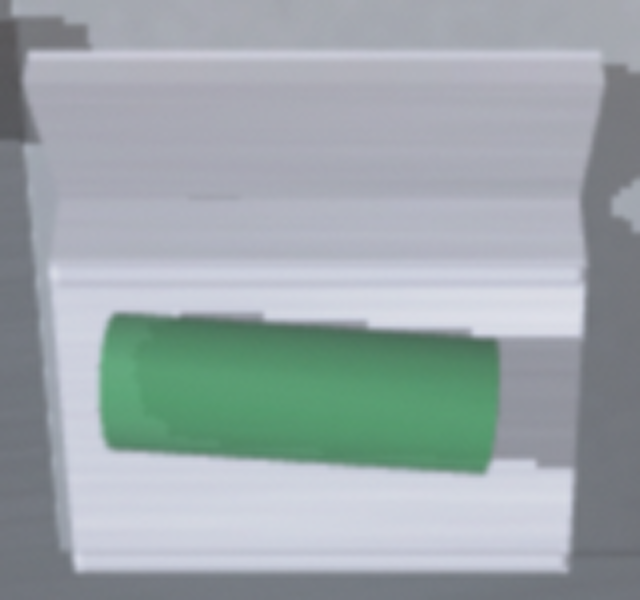

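```bash
python3 - <<'E'
from h import *
loadw('w1')
k=lambda u,v:(225+u/4,60+v/4)
obs=[(k(77,570),(-.115,.08,.038)),(k(567,570),(-.115,-.08,.038)),(k(50,267),(-.018,.08,.038)),(k(583,267),(-.018,-.08,.038)),(k(60,197),(0,.08,.02)),(k(582,197),(0,-.08,.02)),(k(28,60),(.03,.08,.05)),(k(600,60),(.03,-.08,.05))]
f=lambda p:np.concatenate([(proj('w1',c2w(p,P))-np.array(uv)).ravel() for uv,P in obs])
p0=np.load('p.npy');r=least_squares(f,p0[:3],loss='soft_l1');p=r.x;print(p,p0,f(p).reshape(-1,2).round(1).tolist())
np.save('pw.npy',p)
for uv in(k(103,382),k(497,405)):
  print('rod end',w2c(p,onz('w1',uv,.06)))
sc=lambda u,v:(235+u/5,175+v/5); sd=lambda u,v:(255+u/5,140+v/5)
print('knob scene',w2c(p,onz('scene',sc(248,305),.152)),'side',w2c(p,onz('side',sd(296,55),.152)))
for nm,d in(('lift pos behind',(-.10,0,.058)),):
  print(c2w(p,d))
E
```

```text
[ 0.53889361 -0.0208231  -0.11688567] [ 0.53978685 -0.01655067 -0.11683896  0.01329   ] [[-0.2, -0.2], [0.1, -0.2], [0.1, -1.7], [0.6, -1.7], [0.1, -0.0], [-0.9, -0.0], [-1.0, 5.5], [1.0, 5.6]]
rod end [-0.05093152  0.06189112]
rod end [-0.05761214 -0.05260646]
knob scene [ 0.07889815 -0.13072674] side [ 0.07740209 -0.13492693]
[[ 0.43957594 -0.00916113  0.058     ]]
```

```bash
python3 - <<'E'
from h import *
loadw('w1')
p=np.load('pw.npy')
k=lambda u,v:(225+u/4,60+v/4)
for v in (570,555,285,267,197,60,52):
  print(v,[w2c(p,onz('w1',k(320,v),z)).round(4)[0] for z in(.02,.038,.0395,.05)])
E
```

```text
570 [np.float64(-0.1211), np.float64(-0.1153), np.float64(-0.1148), np.float64(-0.1114)]
555 [np.float64(-0.1157), np.float64(-0.1102), np.float64(-0.1097), np.float64(-0.1065)]
285 [np.float64(-0.0264), np.float64(-0.0252), np.float64(-0.0251), np.float64(-0.0243)]
267 [np.float64(-0.0209), np.float64(-0.0199), np.float64(-0.0198), np.float64(-0.0193)]
197 [np.float64(-0.0), np.float64(-0.0), np.float64(-0.0), np.float64(-0.0)]
60 [np.float64(0.0387), np.float64(0.0369), np.float64(0.0367), np.float64(0.0356)]
52 [np.float64(0.0409), np.float64(0.0389), np.float64(0.0388), np.float64(0.0376)]
```

```bash
python3 - <<'E'
from h import *
from workcell import ctrl
p=np.load('pw.npy');s=ctrl.state()
print(delta(s,c2w(p,(-.105,.004,.06))[0]), Ro.from_quat(s['orientation']).as_euler('zyx',degrees=True))
E
```

```text
[-23.3 -18.6 209.9] [ 6.72467080e+00 -5.07760496e-02  1.79976739e+02]
```

Emit:
{"fn": "play_rows", "kwargs": {
  "dp": [
    [-12,-9,15],
    [-23,-18,45],
    [-23,-18,75],
    [-23,-18,105],
    [-23,-18,135],
    [-23,-18,160],
    [-23,-18,175],
    [-23,-18,185],
    [-23,-18,195],
    [-23,-18,203],
    [-23,-18,210],
    [-23,-18,210]
  ],
  "rotation": [
    [0,0,0],
    [0,0,0],
    [0,0,0],
    [0,0,0],
    [0,0,0],
    [0,0,0],
    [0,0,0],
    [0,0,0],
    [0,0,0],
    [0,0,0],
    [0,0,0],
    [0,0,0]
  ],
  "fingers": 0.8
}}

```text
clock: 2.78
tcp_pos: [0.4355, -0.0048, 0.0594]
orientation: [0.998, -0.059, -0.001, 0.0]
force: [0.0, 0.1, 0.3]
gripper_width: 0.202
```

```bash
python3 - <<'E'
from h import *
from workcell import ctrl
p=np.load('pw.npy');s,i=snap('w2');print(s['clock'],s['tcp_pos'],w2c(p,s['tcp_pos']),s['force'],s['gripper_width'])
c=ctrl.camera('side')['img'][140:260,255:385];cv2.imwrite('pics/sd2.png',cv2.resize(c,None,fx=5,fy=5,interpolation=cv2.INTER_CUBIC))
E
```

```text
2.7833 [ 0.4354578  -0.00479667  0.05935086] [-0.10459902  0.00385443] [0.03442354 0.12203312 0.31016221] 0.2015367031116468
```

View pics/w2.png

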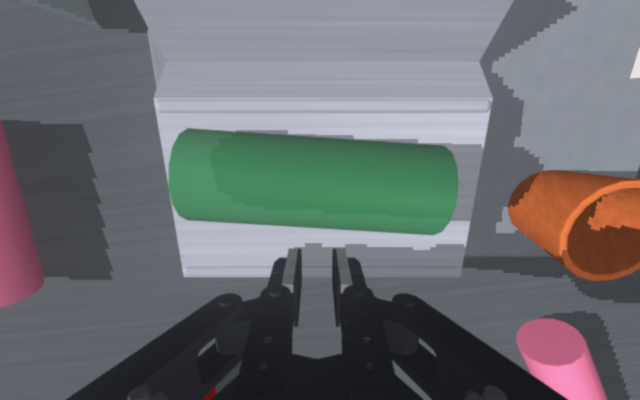

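View pics/sd2.png

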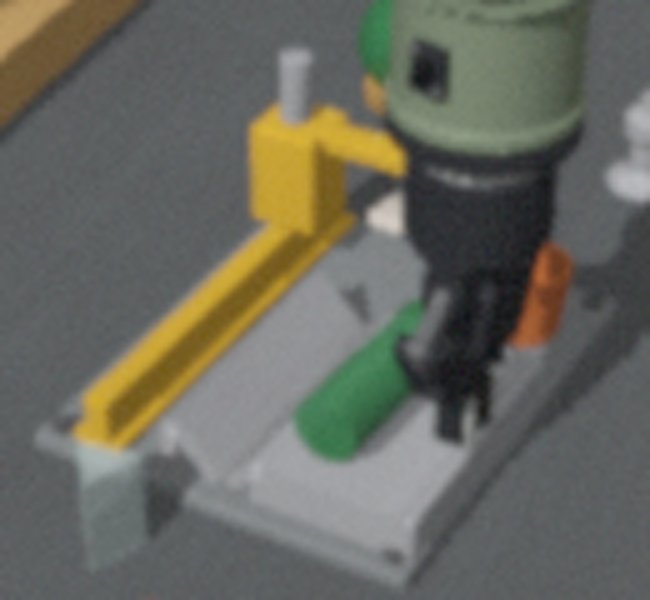

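Emit:
{"fn": "play_rows", "kwargs": {
  "dp": [
    [4,0,0],
    [9,0,0],
    [13,0,0],
    [17,0,0],
    [21,0,0],
    [25,0,0],
    [28,0,0],
    [31,0,0],
    [33,0,0],
    [35,0,0],
    [36,0,0],
    [36,0,0]
  ],
  "rotation": [
    [0,0,0],
    [0,0,0],
    [0,0,0],
    [0,0,0],
    [0,0,0],
    [0,0,0],
    [0,0,0],
    [0,0,0],
    [0,0,0],
    [0,0,0],
    [0,0,0],
    [0,0,0]
  ]
}}

```text
clock: 3.88
tcp_pos: [0.472, -0.0083, 0.0603]
orientation: [0.998, -0.058, 0.0, -0.0]
force: [0.6, -0.6, 0.1]
gripper_width: 0.201
```

```bash
python3 - <<'E'
from h import *
p=np.load('pw.npy');s,i=snap('w3');print(s['clock'],s['tcp_pos'],w2c(p,s['tcp_pos']),s['force'],s['gripper_width'])
E
```

```text
3.8833 [ 0.47202295 -0.00834793  0.06029521] [-0.06786922  0.00459161] [ 0.6267909  -0.5577146   0.05537077] 0.2007786829835094
```

View pics/w3.png

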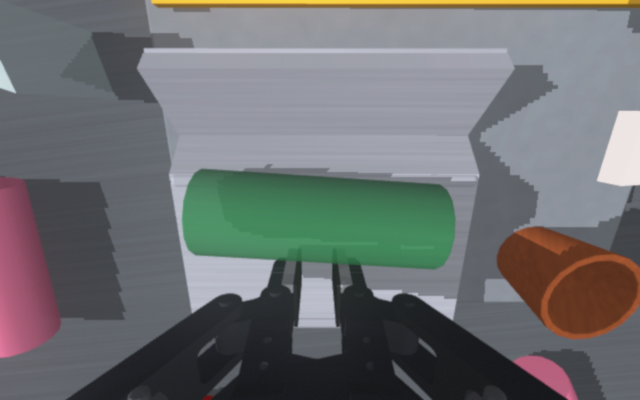

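```bash
python3 - <<'E'
from h import *
p=np.load('pw.npy');loadw('w3')
for uv in((187,211),(452,227)): print(w2c(p,onz('w3',uv,.06)))
E
```

```text
[-0.03117022  0.06413439]
[-0.03916206 -0.05958872]
```

Emit:
{"fn": "play_rows", "kwargs": {
  "dp": [
    [1.5,0,0],
    [3,0,0],
    [4.5,0,-1],
    [6,0,-2.5],
    [7,0,-3.5],
    [8,0,-4.5],
    [9,0,-5.5],
    [10,0,-6.5]
  ],
  "rotation": [
    [0,0,0],
    [0,0,0],
    [0,0,0],
    [0,0,0],
    [0,0,0],
    [0,0,0],
    [0,0,0],
    [0,0,0]
  ]
}}

```text
clock: 4.6
tcp_pos: [0.4819, -0.0095, 0.0669]
orientation: [0.998, -0.058, 0.0, -0.0]
force: [-1.7, -0.7, 0.3]
gripper_width: 0.203
```

```bash
python3 - <<'E'
from h import *
p=np.load('pw.npy');s,i=snap('w4');print(s['clock'],s['tcp_pos'],w2c(p,s['tcp_pos']),s['force'],s['gripper_width'])
E
```

```text
4.6 [ 0.48188712 -0.00949631  0.06694262] [-0.05793844  0.00460143] [-1.69497869 -0.74786612  0.31216041] 0.20332174711986842
```

View pics/w4.png

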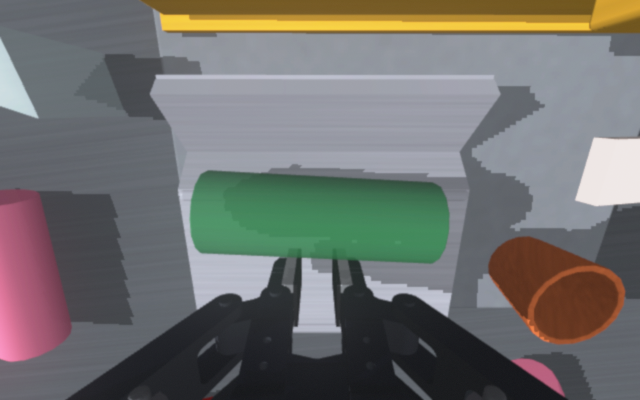

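Emit:
{"fn": "play_rows", "kwargs": {
  "dp": [
    [1,0,-1],
    [2,0,-2],
    [3,0,-3],
    [4,0,-4],
    [5,0,-5],
    [6,0,-6],
    [7,0,-7]
  ],
  "rotation": [
    [0,0,0],
    [0,0,0],
    [0,0,0],
    [0,0,0],
    [0,0,0],
    [0,0,0],
    [0,0,0]
  ]
}}

```text
clock: 5.23
tcp_pos: [0.4889, -0.0103, 0.0739]
orientation: [0.998, -0.058, 0.0, -0.0]
force: [0.1, 0.5, 0.3]
gripper_width: 0.199
```

```bash
python3 - <<'E'
from h import *
p=np.load('pw.npy');s,i=snap('w5');print(s['clock'],s['tcp_pos'],w2c(p,s['tcp_pos']),s['force'],s['gripper_width'])
E
```

```text
5.2333 [ 0.48894031 -0.01032033  0.07394147] [-0.05083727  0.00460557] [0.13853445 0.48119401 0.3026091 ] 0.19932853826889385
```

View pics/w5.png

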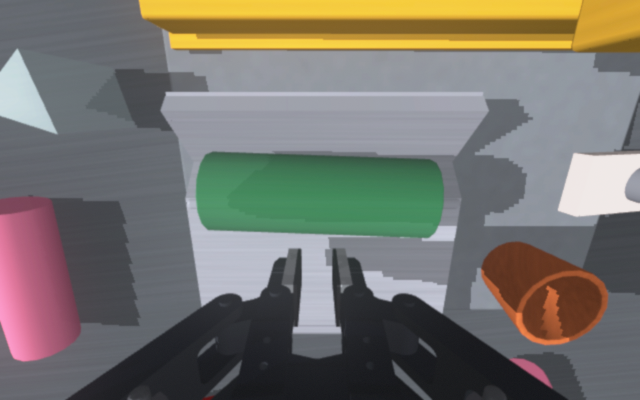

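Emit:
{"fn": "play_rows", "kwargs": {
  "dp": [
    [-3,0,-5],
    [-8,0,-20],
    [-8,0,-45],
    [-8,0,-70],
    [-8,0,-85],
    [-8,0,-90],
    [-8,0,-90],
    [-8,0,-90]
  ],
  "rotation": [
    [0,0,0],
    [0,0,0],
    [0,0,0],
    [0,0,0],
    [0,0,0],
    [0,0,0],
    [0,0,0],
    [0,0,0]
  ],
  "fingers": 0.3
}}

```text
clock: 5.95
tcp_pos: [0.4805, -0.0095, 0.1635]
orientation: [0.998, -0.058, -0.0, 0.0]
force: [-1.0, -0.4, -0.4]
gripper_width: 0.701
```

```bash
python3 - <<'E'
from h import *
p=np.load('pw.npy');s,i=snap('w6');print(s['clock'],s['tcp_pos'],w2c(p,s['tcp_pos']),s['force'],s['gripper_width'])
E
```

```text
5.95 [ 0.48045197 -0.00946844  0.16347791] [-0.05936704  0.00446174] [-0.95660619 -0.4136409  -0.4167328 ] 0.7010125112879922
```

View pics/w6.png

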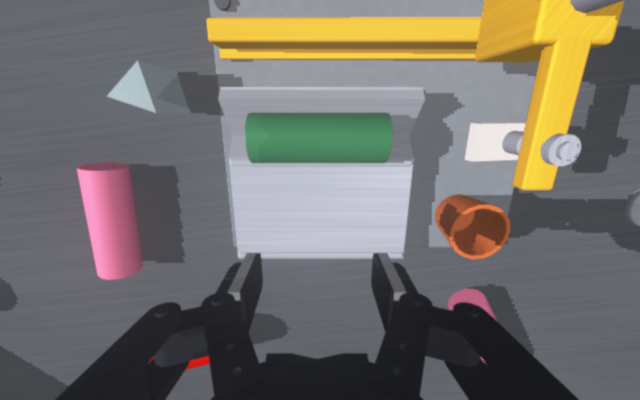

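```bash
python3 - <<'E'
from h import *
p=np.load('pw.npy');loadw('w6')
for uv in((246,138),(392,138)): print('rod end',w2c(p,onz('w6',uv,.055)))
print('shoe edges',w2c(p,onz('w6',(466,140),.07)),w2c(p,onz('w6',(525,140),.07)))
sd=lambda u,v:(255+u/5,140+v/5)
from workcell import ctrl
c=ctrl.camera('side')['img'][140:260,255:385];cv2.imwrite('pics/sd3.png',cv2.resize(c,None,fx=5,fy=5,interpolation=cv2.INTER_CUBIC))
c=ctrl.camera('scene')['img'][175:285,235:365];cv2.imwrite('pics/sc3.png',cv2.resize(c,None,fx=5,fy=5,interpolation=cv2.INTER_CUBIC))
E
```

```text
rod end [0.00043891 0.06007136]
rod end [ 0.00042816 -0.05579294]
shoe edges [ 0.00034097 -0.10713779] [ 0.00033693 -0.15104327]
```

View pics/sd3.png

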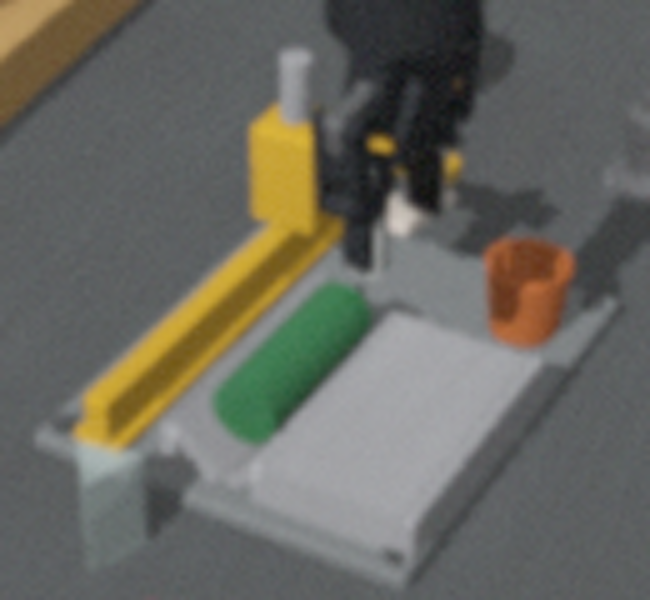

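View pics/sc3.png

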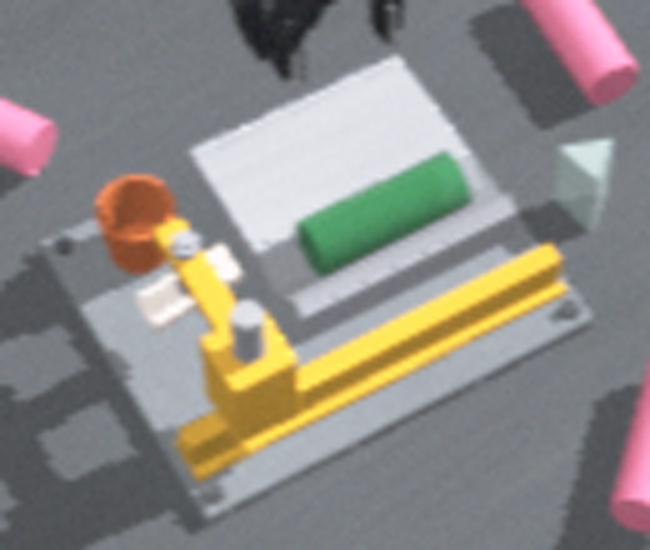

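```bash
python3 - <<'E'
from h import *
from workcell import ctrl
p=np.load('pw.npy');s=ctrl.state()
print(s['clock'],delta(s,c2w(p,(.08,-.133,.23))[0]),'final -y', delta(s,c2w(p,(.08,-.133,.135))[0]))
E
```

```text
6.1 [139.4 137.6 -67.4] final -y [139.5 137.6  27.6]
```

Emit:
{"fn": "play_rows", "kwargs": {
  "dp": [
    [0,0,-20],
    [0,0,-50],
    [10,10,-67],
    [35,35,-67],
    [60,60,-67],
    [85,85,-67],
    [110,110,-67],
    [130,130,-67],
    [139,138,-67],
    [139,138,-67],
    [139,138,-67]
  ],
  "rotation": [
    [0,0,0],
    [0,0,0],
    [0,0,0],
    [0,0,0],
    [0,0,0],
    [0,0,0],
    [0,0,0],
    [0,0,0],
    [0,0,0],
    [0,0,0],
    [0,0,0]
  ],
  "fingers": 0.3
}}

```text
clock: 7.02
tcp_pos: [0.6024, -0.1626, 0.2294]
orientation: [0.998, -0.058, -0.001, -0.0]
force: [-0.0, 0.3, 0.1]
gripper_width: 0.697
```

```bash
python3 - <<'E'
from h import *
from workcell import ctrl
p=np.load('pw.npy');s,i=snap('w7');print(s['clock'],s['tcp_pos'],w2c(p,s['tcp_pos']),s['force'],s['gripper_width'])
for n in('scene','side'):
  o=(175,235) if n=='scene' else(120,255)
  c=ctrl.camera(n)['img'][o[0]:o[0]+110,o[1]:o[1]+130];cv2.imwrite(f'pics/{n}7.png',cv2.resize(c,None,fx=5,fy=5,interpolation=cv2.INTER_CUBIC))
E
```

```text
7.0167 [ 0.60240538 -0.1626495   0.22939474] [ 0.07961816 -0.13345194] [-0.04634847  0.25660026  0.07681099] 0.6970856926713191
```

View pics/w7.png

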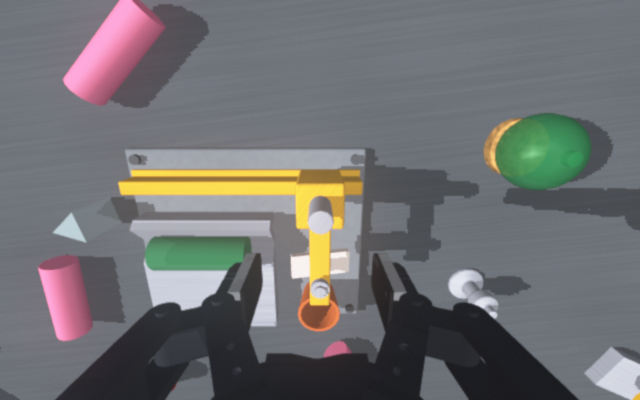

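View pics/side7.png

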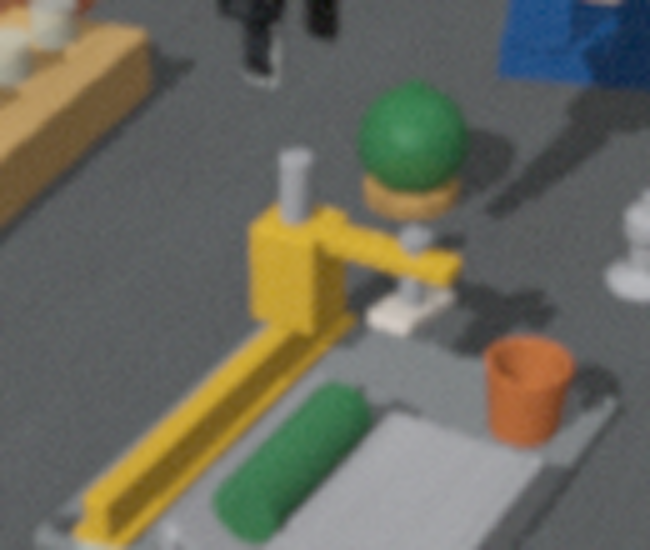

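```bash
python3 - <<'E'
from h import *
p=np.load('pw.npy');loadw('w7')
print('knob',w2c(p,onz('w7',(320,209),.152)),'rod -y',w2c(p,onz('w7',(250,254),.055)),'shoe',w2c(p,onz('w7',(319,264),.075)))
E
```

```text
knob [ 0.09042532 -0.13636397] rod -y [ 0.00119144 -0.05629159] shoe [-0.00044287 -0.13639775]
```

Emit:
{"fn": "play_rows", "kwargs": {
  "dp": [
    [0,2,10],
    [0,2,30],
    [0,2,50],
    [0,2,68],
    [0,2,80],
    [0,2,88],
    [0,2,93],
    [0,2,94],
    [0,2,94]
  ],
  "rotation": [
    [0,0,0],
    [0,0,0],
    [0,0,0],
    [0,0,0],
    [0,0,0],
    [0,0,0],
    [0,0,0],
    [0,0,0],
    [0,0,0]
  ]
}}

```text
clock: 7.92
tcp_pos: [0.6027, -0.1646, 0.1371]
orientation: [0.998, -0.058, 0.0, 0.0]
force: [-0.1, -0.3, -0.4]
gripper_width: 0.698
```

```bash
python3 - <<'E'
from h import *
from workcell import ctrl
p=np.load('pw.npy');s,i=snap('w8');print(s['clock'],s['tcp_pos'],w2c(p,s['tcp_pos']),s['force'],s['gripper_width'])
for n in('side',):
  o=(175,235) if n=='scene' else(120,255)
  c=ctrl.camera(n)['img'][o[0]:o[0]+110,o[1]:o[1]+130];cv2.imwrite(f'pics/{n}8.png',cv2.resize(c,None,fx=5,fy=5,interpolation=cv2.INTER_CUBIC))
E
```

```text
7.9167 [ 0.60273787 -0.16456153  0.13709077] [ 0.08017137 -0.13531215] [-0.07032449 -0.32336317 -0.3956959 ] 0.6981810029574045
```

View pics/w8.png

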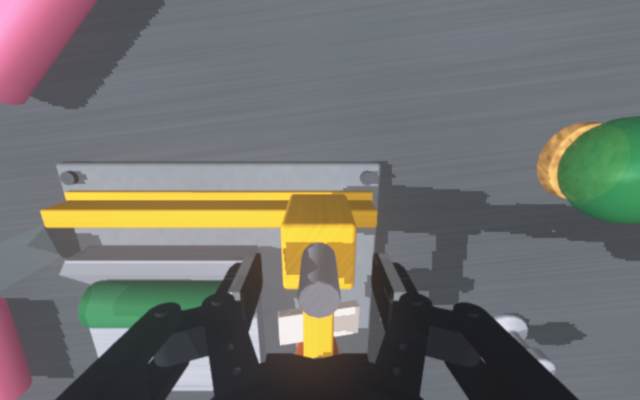

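View pics/side8.png

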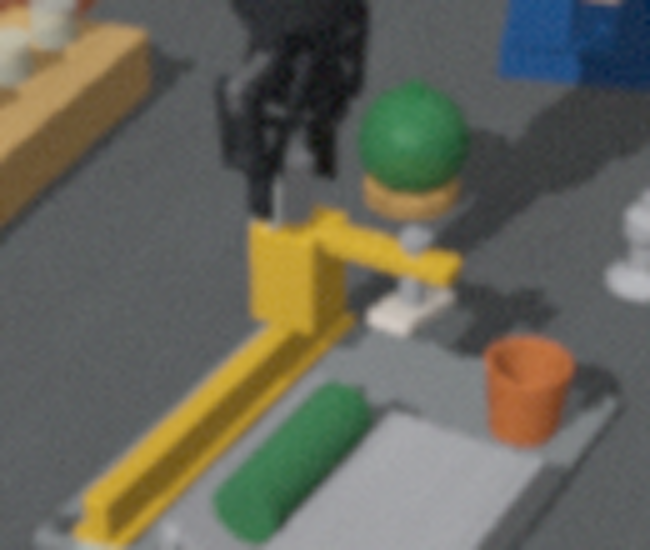

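Emit:
{"fn": "play_rows", "kwargs": {
  "dp": [
    [0,-4,0],
    [0,-10,0],
    [0,-16,0],
    [0,-19,0],
    [0,-22,0],
    [0,-26,0],
    [0,-31,0],
    [0,-36,0],
    [0,-41,0],
    [0,-46,0],
    [0,-49,0],
    [0,-50,0]
  ],
  "rotation": [
    [0,0,0],
    [0,0,0],
    [0,0,0],
    [0,0,0],
    [0,0,0],
    [0,0,0],
    [0,0,0],
    [0,0,0],
    [0,0,0],
    [0,0,0],
    [0,0,0],
    [0,0,0]
  ]
}}

```text
clock: 9.02
tcp_pos: [0.6085, -0.114, 0.1368]
orientation: [0.998, -0.058, 0.0, -0.0]
force: [0.9, -3.7, 3.5]
gripper_width: 0.698
```

```bash
python3 - <<'E'
from h import *
from workcell import ctrl
p=np.load('pw.npy');s,i=snap('w9');print(s['clock'],s['tcp_pos'],w2c(p,s['tcp_pos']),s['force'],s['gripper_width'])
E
```

```text
9.0167 [ 0.60852654 -0.11404999  0.13683391] [ 0.0800299  -0.08447019] [ 0.92307309 -3.71126074  3.48826042] 0.6978748994534099
```

View pics/w9.png

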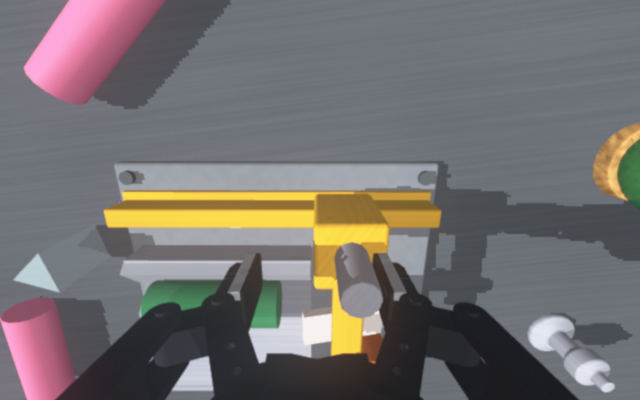

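Emit:
{"fn": "play_rows", "kwargs": {
  "dp": [
    [0,-3,0],
    [0,-7,0],
    [0,-11,0],
    [0,-15,0],
    [0,-19,0],
    [0,-22,0],
    [0,-24,0],
    [0,-26,0],
    [0,-26,0]
  ],
  "rotation": [
    [0,0,0],
    [0,0,0],
    [0,0,0],
    [0,0,0],
    [0,0,0],
    [0,0,0],
    [0,0,0],
    [0,0,0],
    [0,0,0]
  ]
}}

```text
clock: 9.82
tcp_pos: [0.6114, -0.0885, 0.1367]
orientation: [0.998, -0.058, -0.0, -0.0]
force: [0.6, -0.6, -0.3]
gripper_width: 0.699
```

```bash
python3 - <<'E'
from h import *
from workcell import ctrl
p=np.load('pw.npy');s,i=snap('w10');print(s['clock'],s['tcp_pos'],w2c(p,s['tcp_pos']),s['force'],s['ft_torque'])
for n in('side',):
  o=(175,235) if n=='scene' else(140,255)
  c=ctrl.camera(n)['img'][o[0]:o[0]+110,o[1]:o[1]+130];cv2.imwrite(f'pics/{n}10.png',cv2.resize(c,None,fx=5,fy=5,interpolation=cv2.INTER_CUBIC))
for i in range(3): print(ctrl.state()['force'])
E
```

```text
9.8167 [ 0.61136836 -0.0884885   0.1367165 ] [ 0.07987135 -0.05875171] [ 0.56785853 -0.6229274  -0.3445705 ] [-0.12589937 -0.07155628 -0.02288401]
[-1.66689039  0.54345149  0.66305394]
[-1.66689039  0.54345149  0.66305394]
[-1.66689039  0.54345149  0.66305394]
```

View pics/w10.png

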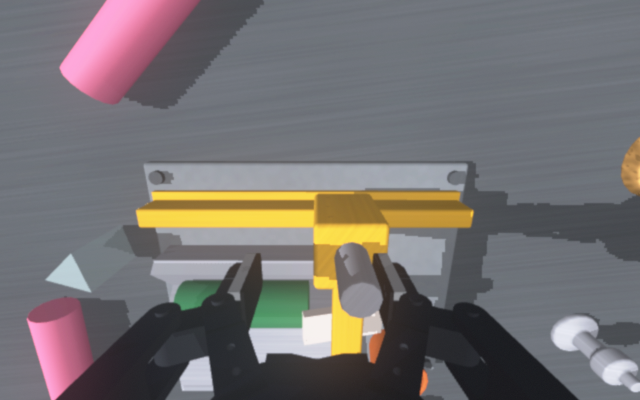

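View pics/side10.png

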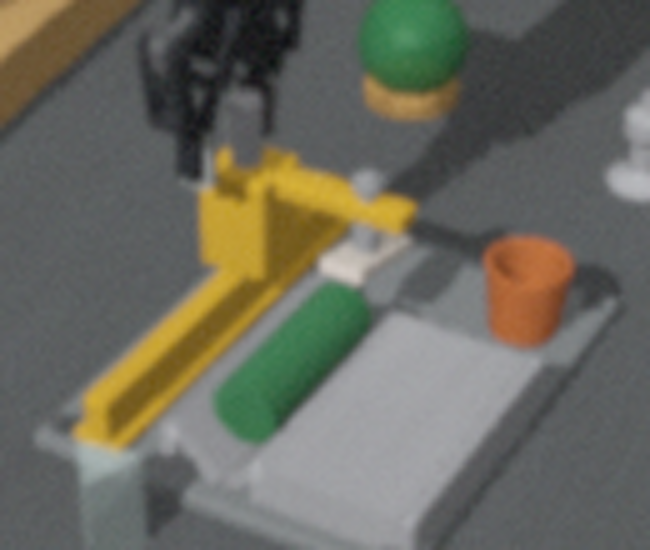

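Emit:
{"fn": "play_rows", "kwargs": {
  "dp": [
    [0,-1,0],
    [0,-2,0],
    [0,-3,0],
    [0,-4,0],
    [0,-5,0],
    [0,-6,0]
  ],
  "rotation": [
    [0,0,0],
    [0,0,0],
    [0,0,0],
    [0,0,0],
    [0,0,0],
    [0,0,0]
  ]
}}

```text
clock: 10.42
tcp_pos: [0.612, -0.0831, 0.1367]
orientation: [0.998, -0.058, -0.0, 0.0]
force: [-1.9, -4.5, -1.8]
gripper_width: 0.702
```

Emit:
{"fn": "play_rows", "kwargs": {
  "dp": [
    [0,-1,0]
  ],
  "rotation": [
    [0,0,0]
  ]
}}

```text
clock: 10.5
tcp_pos: [0.6121, -0.0821, 0.1367]
orientation: [0.998, -0.058, -0.0, 0.0]
force: [-1.2, -4.5, -0.3]
gripper_width: 0.702
```

Emit:
{"fn": "play_rows", "kwargs": {
  "dp": [
    [0,-1,0]
  ],
  "rotation": [
    [0,0,0]
  ]
}}

```text
clock: 10.58
tcp_pos: [0.6122, -0.081, 0.1367]
orientation: [0.998, -0.058, -0.0, -0.0]
force: [-0.6, -2.7, -1.8]
gripper_width: 0.702
```

Emit:
{"fn": "play_rows", "kwargs": {
  "dp": [
    [0,-1,0]
  ],
  "rotation": [
    [0,0,0]
  ]
}}

```text
clock: 10.67
tcp_pos: [0.6123, -0.0801, 0.1367]
orientation: [0.998, -0.058, -0.0, -0.0]
force: [-1.0, -4.4, -1.2]
gripper_width: 0.7
```

Emit:
{"fn": "play_rows", "kwargs": {
  "dp": [
    [0,-1,0]
  ],
  "rotation": [
    [0,0,0]
  ]
}}

```text
clock: 10.75
tcp_pos: [0.6125, -0.079, 0.1368]
orientation: [0.998, -0.058, -0.0, -0.0]
force: [-1.8, -3.9, -1.3]
gripper_width: 0.701
```

Emit:
{"fn": "play_rows", "kwargs": {
  "dp": [
    [0,-1,0]
  ],
  "rotation": [
    [0,0,0]
  ]
}}

```text
clock: 10.83
tcp_pos: [0.6126, -0.0781, 0.1367]
orientation: [0.998, -0.058, -0.0, -0.0]
force: [-2.0, -4.0, -1.4]
gripper_width: 0.702
```

Emit:
{"fn": "play_rows", "kwargs": {
  "dp": [
    [0,-1,0]
  ],
  "rotation": [
    [0,0,0]
  ]
}}

```text
clock: 10.92
tcp_pos: [0.6127, -0.0771, 0.1367]
orientation: [0.998, -0.058, -0.0, -0.0]
force: [-2.1, -3.7, -1.8]
gripper_width: 0.701
```

Emit:
{"fn": "play_rows", "kwargs": {
  "dp": [
    [0,-1,0]
  ],
  "rotation": [
    [0,0,0]
  ]
}}

```text
clock: 11.0
tcp_pos: [0.6128, -0.0761, 0.1367]
orientation: [0.998, -0.058, -0.0, -0.0]
force: [-2.3, -3.8, -1.4]
gripper_width: 0.701
```

Emit:
{"fn": "play_rows", "kwargs": {
  "dp": [
    [0,-1,0]
  ],
  "rotation": [
    [0,0,0]
  ]
}}

```text
clock: 11.08
tcp_pos: [0.6129, -0.0751, 0.1368]
orientation: [0.998, -0.058, -0.0, -0.0]
force: [-1.4, -4.1, -1.4]
gripper_width: 0.699
```

Emit:
{"fn": "play_rows", "kwargs": {
  "dp": [
    [0,-1,0]
  ],
  "rotation": [
    [0,0,0]
  ]
}}

```text
clock: 11.17
tcp_pos: [0.613, -0.0741, 0.1367]
orientation: [0.998, -0.058, -0.0, -0.0]
force: [-1.5, -3.8, -1.6]
gripper_width: 0.701
```

Emit:
{"fn": "play_rows", "kwargs": {
  "dp": [
    [0,-1,0]
  ],
  "rotation": [
    [0,0,0]
  ]
}}

```text
clock: 11.25
tcp_pos: [0.6132, -0.0731, 0.1368]
orientation: [0.998, -0.058, -0.0, -0.0]
force: [-2.0, -3.5, -2.8]
gripper_width: 0.701
```

Emit:
{"fn": "play_rows", "kwargs": {
  "dp": [
    [0,-1,0]
  ],
  "rotation": [
    [0,0,0]
  ]
}}

```text
clock: 11.33
tcp_pos: [0.6133, -0.0721, 0.1368]
orientation: [0.998, -0.058, -0.0, -0.0]
force: [-2.0, -3.5, -1.9]
gripper_width: 0.704
```

Emit:
{"fn": "play_rows", "kwargs": {
  "dp": [
    [0,-1,0]
  ],
  "rotation": [
    [0,0,0]
  ]
}}

```text
clock: 11.42
tcp_pos: [0.6134, -0.0711, 0.1367]
orientation: [0.998, -0.058, -0.0, -0.0]
force: [-2.8, -4.4, -2.2]
gripper_width: 0.7
```

Emit:
{"fn": "play_rows", "kwargs": {
  "dp": [
    [0,-1,0]
  ],
  "rotation": [
    [0,0,0]
  ]
}}

```text
clock: 11.5
tcp_pos: [0.6135, -0.0701, 0.1367]
orientation: [0.998, -0.058, -0.0, 0.0]
force: [-2.5, -3.8, -1.8]
gripper_width: 0.702
```

Emit:
{"fn": "play_rows", "kwargs": {
  "dp": [
    [0,-1,0]
  ],
  "rotation": [
    [0,0,0]
  ]
}}

```text
clock: 11.58
tcp_pos: [0.6137, -0.0691, 0.1368]
orientation: [0.998, -0.058, -0.0, -0.0]
force: [-2.9, -3.8, -2.3]
gripper_width: 0.698
```

```bash
python3 - <<'E'
from h import *
from workcell import ctrl
c=ctrl.camera('side')['img'][150:230,275:375];cv2.imwrite('pics/side11.png',cv2.resize(c,None,fx=7,fy=7,interpolation=cv2.INTER_CUBIC))
p=np.load('pw.npy');s=ctrl.state();print(w2c(p,s['tcp_pos']),s['force'],s['ft_torque'])
E
```

```text
[ 0.0798928  -0.03900985] [-1.79874473 -3.62425145 -1.52187219] [-0.64534486  0.59226137 -0.08747654]
```

View pics/side11.png

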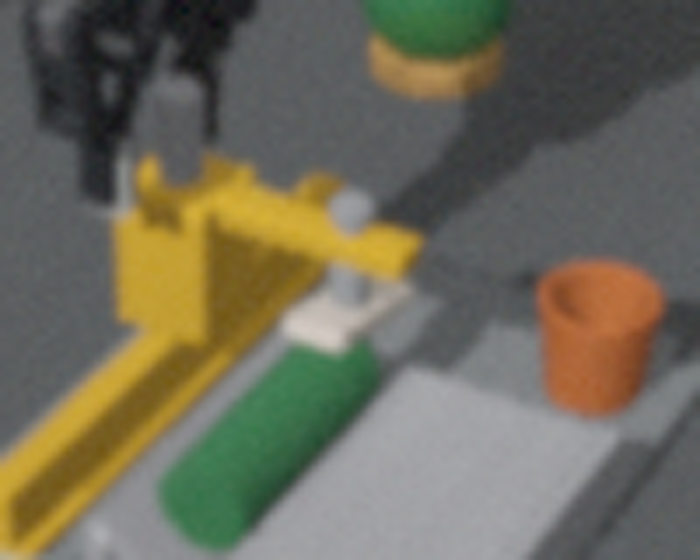

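Emit:
{"fn": "play_rows", "kwargs": {
  "dp": [
    [0,-1,0]
  ],
  "rotation": [
    [0,0,0]
  ]
}}

```text
clock: 11.72
tcp_pos: [0.6138, -0.0683, 0.1368]
orientation: [0.998, -0.058, -0.0, 0.0]
force: [-3.2, -4.4, -2.2]
gripper_width: 0.695
```

Emit:
{"fn": "play_rows", "kwargs": {
  "dp": [
    [0,-1,0]
  ],
  "rotation": [
    [0,0,0]
  ]
}}

```text
clock: 11.8
tcp_pos: [0.6139, -0.0672, 0.1368]
orientation: [0.998, -0.058, -0.0, 0.0]
force: [-2.9, -3.6, -1.7]
gripper_width: 0.703
```

Emit:
{"fn": "play_rows", "kwargs": {
  "dp": [
    [0,-1,0]
  ],
  "rotation": [
    [0,0,0]
  ]
}}

```text
clock: 11.88
tcp_pos: [0.614, -0.0662, 0.1368]
orientation: [0.998, -0.058, -0.0, -0.0]
force: [-3.4, -3.4, -1.6]
gripper_width: 0.704
```

Emit:
{"fn": "play_rows", "kwargs": {
  "dp": [
    [0,-1,0]
  ],
  "rotation": [
    [0,0,0]
  ]
}}

```text
clock: 11.97
tcp_pos: [0.6141, -0.0652, 0.1368]
orientation: [0.998, -0.058, -0.0, -0.0]
force: [-3.0, -4.5, -1.9]
gripper_width: 0.701
```

Emit:
{"fn": "play_rows", "kwargs": {
  "dp": [
    [0,-1,0]
  ],
  "rotation": [
    [0,0,0]
  ]
}}

```text
clock: 12.05
tcp_pos: [0.6142, -0.0643, 0.1368]
orientation: [0.998, -0.058, -0.0, 0.0]
force: [-3.5, -5.4, -1.6]
gripper_width: 0.7
```

Emit:
{"fn": "play_rows", "kwargs": {
  "dp": [
    [0,-1,0]
  ],
  "rotation": [
    [0,0,0]
  ]
}}

```text
clock: 12.13
tcp_pos: [0.6143, -0.0636, 0.1368]
orientation: [0.998, -0.058, -0.0, 0.0]
force: [-3.3, -7.6, -2.8]
gripper_width: 0.701
```

Emit:
{"fn": "play_rows", "kwargs": {
  "dp": [
    [0,0,0]
  ],
  "rotation": [
    [0,0,0]
  ]
}}

```text
clock: 12.22
tcp_pos: [0.6143, -0.0635, 0.1368]
orientation: [0.998, -0.058, -0.0, 0.0]
force: [-3.3, -4.9, -2.9]
gripper_width: 0.701
```

Emit:
{"fn": "play_rows", "kwargs": {
  "dp": [
    [0,0,0]
  ],
  "rotation": [
    [0,0,0]
  ]
}}

```text
clock: 12.3
tcp_pos: [0.6143, -0.0635, 0.1368]
orientation: [0.998, -0.058, -0.0, 0.0]
force: [-3.5, -5.3, -2.5]
gripper_width: 0.7
```

Emit:
{"fn": "play_rows", "kwargs": {
  "dp": [
    [0,0,0]
  ],
  "rotation": [
    [0,0,0]
  ]
}}

```text
clock: 12.38
tcp_pos: [0.6143, -0.0635, 0.1368]
orientation: [0.998, -0.058, -0.0, 0.0]
force: [-3.1, -5.2, -2.4]
gripper_width: 0.703
```

Emit:
{"fn": "play_rows", "kwargs": {
  "dp": [
    [0,-0.5,0]
  ],
  "rotation": [
    [0,0,0]
  ]
}}

```text
clock: 12.47
tcp_pos: [0.6143, -0.0634, 0.1367]
orientation: [0.998, -0.058, -0.0, 0.0]
force: [-2.8, -9.0, -2.2]
gripper_width: 0.703
```

Emit:
{"fn": "play_rows", "kwargs": {
  "dp": [
    [0,-0.5,0]
  ],
  "rotation": [
    [0,0,0]
  ]
}}

```text
clock: 12.55
tcp_pos: [0.6144, -0.0631, 0.1368]
orientation: [0.998, -0.058, -0.0, 0.001]
force: [-3.3, -9.7, -2.2]
gripper_width: 0.699
```

Emit:
{"fn": "play_rows", "kwargs": {
  "dp": [
    [0,0,0]
  ],
  "rotation": [
    [0,0,0]
  ]
}}

```text
clock: 12.63
tcp_pos: [0.6144, -0.0631, 0.1368]
orientation: [0.998, -0.058, -0.0, 0.0]
force: [-4.0, -7.6, -2.3]
gripper_width: 0.699
```

Emit:
{"fn": "play_rows", "kwargs": {
  "dp": [
    [0,0,0]
  ],
  "rotation": [
    [0,0,0]
  ]
}}

```text
clock: 12.72
tcp_pos: [0.6144, -0.063, 0.1368]
orientation: [0.998, -0.058, -0.0, 0.0]
force: [-2.5, -7.8, -3.4]
gripper_width: 0.703
```

Emit:
{"fn": "play_rows", "kwargs": {
  "dp": [
    [0,2,0],
    [0,5,0],
    [0,10,0],
    [0,16,0],
    [0,19,0],
    [0,19,0]
  ],
  "rotation": [
    [0,0,0],
    [0,0,0],
    [0,0,0],
    [0,0,0],
    [0,0,0],
    [0,0,0]
  ]
}}

```text
clock: 13.22
tcp_pos: [0.6123, -0.0823, 0.1369]
orientation: [0.998, -0.059, 0.0, 0.0]
force: [0.2, 0.1, 0.2]
gripper_width: 0.702
```

```bash
python3 - <<'E'
from h import *
from workcell import ctrl
p=np.load('pw.npy');s,i=snap('w12');print(s['clock'],w2c(p,s['tcp_pos']),s['force'],s['ft_torque'])
c=ctrl.camera('side')['img'][150:230,275:375];cv2.imwrite('pics/side12.png',cv2.resize(c,None,fx=7,fy=7,interpolation=cv2.INTER_CUBIC))
E
```

```text
13.2167 [ 0.08003244 -0.05250139] [0.22589238 0.12407617 0.18866368] [-0.00160949 -0.03908429 -0.01033058]
```

View pics/w12.png

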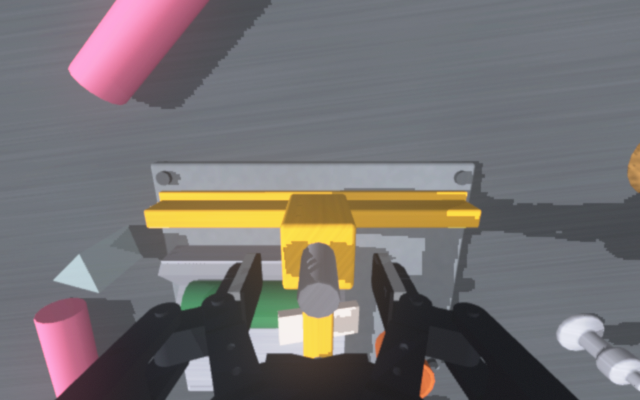

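View pics/side12.png

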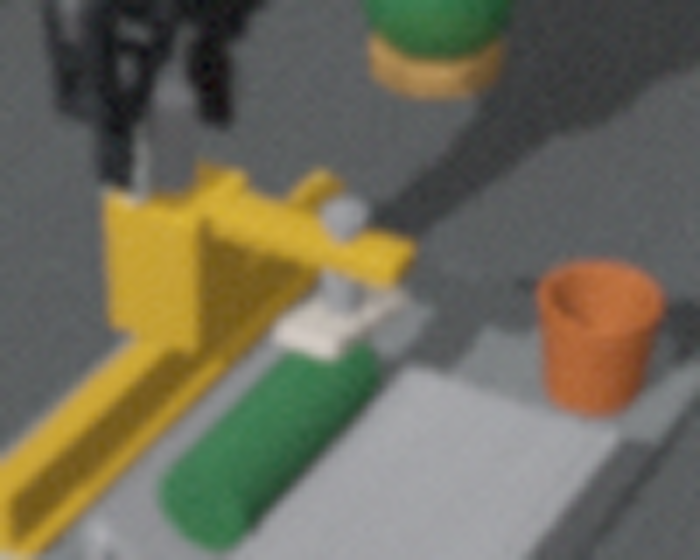

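Emit:
{"fn": "play_rows", "kwargs": {
  "dp": [
    [0,0,-8],
    [0,0,-25],
    [0,0,-50],
    [0,0,-75],
    [0,0,-95],
    [0,0,-100],
    [0,0,-100],
    [0,0,-100]
  ],
  "rotation": [
    [0,0,0],
    [0,0,0],
    [0,0,0],
    [0,0,0],
    [0,0,0],
    [0,0,0],
    [0,0,0],
    [0,0,0]
  ]
}}

```text
clock: 13.98
tcp_pos: [0.6122, -0.081, 0.2367]
orientation: [0.998, -0.058, -0.0, -0.0]
force: [-0.8, -0.7, -1.0]
gripper_width: 0.697
```

```bash
python3 - <<'E'
from h import *
from workcell import ctrl
p=np.load('pw.npy');s,i=snap('w13');print(s['clock'],w2c(p,s['tcp_pos']),s['tcp_pos'],s['force'])
c=ctrl.camera('scene')['img'];cv2.imwrite('pics/sc13.png',c)
E
```

```text
13.9833 [ 0.07978649 -0.05117453] [ 0.61216773 -0.08095313  0.23668092] [-0.81676205 -0.72662439 -1.02089779]
```

View pics/w13.png

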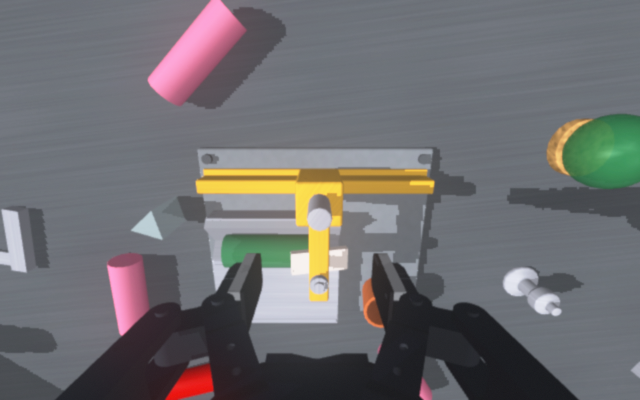

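View pics/sc13.png

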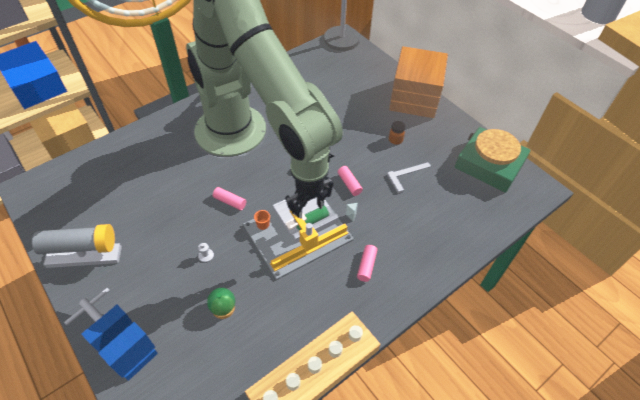

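```bash
python3 - <<'E'
from h import *
from workcell import ctrl
p=np.load('pw.npy');loadw('w13')
print('rod +y end',w2c(p,onz('w13',(222,251),.055)), 'right vis',w2c(p,onz('w13',(300,251),.055)))
ctrl.hand_in()
E
```

```text
rod +y end [0.00183371 0.06062794] right vis [ 0.00186252 -0.03191053]
the job is handed in; nothing more can be done
```

I rolled the green rod over the lip into the vee, clamped it with the carriage and handed the job in at about 14 s. I have no direct reading of the final squeeze; my estimates range from 8 to 14 N, inside the allowed 5 to 18 N.

- **Rolling the rod:** I pushed it with the nearly closed fingers, level at first and then rising as fast as they advanced at the lip. The contact force I read was about 2 N. The wrist picture showed the rod lying straight in the vee, about 0.4 mm off the bottom line and near y = 2 mm, with the hand clear.
- **Clamping:** I pushed the knob in small steps. The push was steady near 4 N until the shoe touched, then rose to about 10 N while moving and 8 N at rest.
- **Squeeze estimate:** The readings do not agree exactly. Travel past the touch point suggests 8 N, the static push at least 9 N and the moving push up to 14 N. Wrist force noise is about 1 N.
- **Last checks:**
  - The hand hung free above the carriage, its force readings within noise of zero.
  - The shoe was on the rod's -y end, and the +y end had moved by less than 1 mm, so the rod had not slid.
  - In the final picture the pot, prism, wick, float, square and jar looked undisturbed.
- **Disagreements:** The far edge of the vee appeared about 6 mm farther out than the description says, so I relied on the near edges and the vee's bottom line. The last picture put the rod 1.8 mm off the bottom line instead of 0.4 mm, which is within the camera's 2 mm calibration error.

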